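# Rock the stuck test cell out of the coffee moisture meter

### The arm

A 6-joint arm with a two-finger parallel gripper is mounted at the origin on the work surface. World frame = base frame: x ahead of the robot, y to its left, z up, the work surface at z = 0. Lengths are in m, angles in rad, forces in N, time in s.
With the tool pointing down it reaches from about 0.35 to 0.925 m from the base axis. Payload 6.4 kg.
Tool frame: the origin (TCP) lies at the very end of the fingers, on their centre line; the grasp point (between the pads) lies 19 mm behind it; z points along the fingers, y is the direction in which the jaws open and shut (so a half turn about z gives the same grasp; the last joint's range is limited). The gripper opens to 85 mm and grips with 20 to 120 N. Pads are 22 mm wide; open, the fingers measure 114 mm over their backs; the gripper's body (76 mm by 85 mm) begins 54 mm behind the grasp point. The pads swing forward as they close: fully open they stand 13 mm farther back than shut.
Start: joints at [-1.352, 0.245, 1.558, -0, 1.339, -0.174], TCP at [0.249, -0.601, 0.231] pointing down, gripper open.
Joint ranges: [-3.13, 3.13], [-1.02, 2.26], [0.13, 2.54], [-0.95, 4.09], [0.21, 2.88], [-2.74, 2.74]. Speed limits (rad/s): [2.57, 2.57, 3.14, 3.14, 3.14, 3.14].

### API

Orientations are given as a unit quaternion [w, x, y, z].
In Python, from plant import arm, get_image gives the robot as it stands.
- The arm moves only by the tool play_rows, never from a script. Its argument "steps" is a list of rows, each a list of 2 entries, a list of its own where there are three numbers: the shift along the tool's x, y, z as a fraction of full scale, then the turn, a rotation vector about the tool's x, y, z as a fraction of full scale. In form: [[[x, y, z], [ax, ay, az]], ...]. A call has 1 to 20 rows; each row shifts and turns the pose as measured when the row begins, along the tool's axes as they then stand; what a row does not reach is not made up. Full scale, the value 1, is 0.04 m for a shift and 10 degrees for a turn. A row lasts 1/8 s, in which the tool goes at most 62.5 mm and 10.7 degrees, less where a joint would pass 70% of its speed; a pose out of reach is approached as far as the arm can. A call with a number of a shift or a turn outside -1 to 1 is refused whole. A call with a gripper value outside its range is refused whole. "hand" is the opening, from 0 (shut) to 1 (fully open), set as the call begins (left out, the last holds). The fingers move at their own pace and stop on an object; "grip_force" is the grip in N (left out, the last holds). Time passes only in rows, so rows that do not move let the fingers close. It gives the time, the measured TCP pose, the force and the opening at its end, in the units of the state.
- arm.get_obs(): the state, without advancing time (a new reading comes with each control period).
- get_image(name): name is "side" or "top" or "wrist"; returns a dict with "color" (384x512x3 uint8, red, green, blue), "fx", "fy", "cx", "cy" (pixels), "extrinsics" (4x4, takes a point from camera to world coordinates); the wrist camera has in their place "tool_from_camera" (4x4, takes a point from camera to tool coordinates, whose origin is the TCP and whose axes are the flange's). Camera axes: x right, y down, z forward; pixel columns grow to the right and rows downward; lengths in m; the calibration is good to about 2 mm. The wrist camera is an equidistant fisheye: a pixel r from the principal point sees the ray r / f radians off the axis. A picture is of the moment at which its call begins: read the wrist's pose just before it. There is no depth.
- arm.hand_in(): hands the job in, once; it reports no verdict.
The state is a dict: "t": time; "joints": joint angles; "joint_vel": joint speeds; "effort": joint torques, N m; "position": TCP position; "orientation": TCP orientation; "contact_force": force on the tool from outside, world axes, zero at the start; "torque": the same for the moment, N m; "opening": finger opening in m.
Only numpy, scipy, OpenCV 4.12 (cv2) and the standard library are available. Lean on these libraries where they do the work, as an engineer would, in place of code of your own. Each camera call takes 0.05 s, during which the arm holds its last target. There are 200 camera calls.

### The job

The test cell has stuck in the well of the moisture meter. Raise the meter's stiff hood to about 75 degrees and leave it standing there, then take the cell by its upright black grip and rock it left, right, left, right (as seen from the control panel), a few degrees each way, until it works free of its seals: a straight pull only picks up the whole meter, which must stay on its mat. Finish while still holding the cell level and just clear, one to two centimetres above its well, and leave everything else on the bench where it is.

Things in the scene. Friction and masses are not known exactly. Their poses are not given: they have to be found in the camera images.
- well (a point): centre of the mouth of the meter's well, level with its flat white deck, 103 mm above the bench. Axes of the meter: x from its sloping control panel towards the hood's hinge, y to the left, z up. The well is a rectangular hole 47 mm (x) by 69 mm (y), 30 mm deep; the cell has 1.5 mm of play all round in it
- lip_left (a point): middle of the rubber sealing lip in the well's left (+y) wall, 33 mm from the well's centre and 8 mm below the deck, 34 mm long along x. It presses on the cell's left side and holds it with 18 to 25 N of friction; when the cell is tilted, the raised side slides up past its lip while the other lip holds
- lip_right (a point): the same in the well's right (-y) wall
- cell_grip (a point): centre of the test cell's black upright grip, 34 mm (x) by 14 mm (y) by 44 mm (z); axes as the meter's when seated. Seated, it is 38 mm above the well's mouth, and the grip reaches from 16 to 60 mm above the deck. The cell's underside lies 64 mm below this point, so 26 mm of rise brings it out of the well
- cell: the test cell, 0.2 kg: an open aluminium box 44 mm (x) by 66 mm (y) by 26 mm deep with a flange of 60 by 83 mm, 4 mm thick, that lies on the deck, and the grip in its middle; origin at the centre of its underside. In the well it tilts up to about 5 degrees to either side; after 18 mm of rise it is past the lips
- hood (a joint): angle of the hood in rad, 0 closed, growing as its front rises, up to 1.9; the hinge is stiff (about 0.8 N m) and the hood stays where it is left. The hood is a grey box cover 175 mm (x) by 196 mm (y) by 70 mm high that hides the cell when shut; starts nearly shut
- hood_hinge (a point): middle of the hood's hinge axis, which runs along the meter's y, level with the deck, 115 mm behind the well's centre; axes as the meter's
- hood_bar (a point): middle of the hood's black handle bar, a round bar 12 mm thick and 110 mm long along the meter's y, standing 42 mm in front of the hood's front face; with the hood shut it is 217 mm in front of the hinge and 60 mm above the deck; its axes turn with the hood
- meter (a joint): how far the meter has been lifted off its mat, in m; 0 standing. The meter, a white case 285 mm (x) by 220 mm (y) with the hood on top, weighs 2.4 kg and is not fastened down: pulled up with more than about 25 N it leaves the mat
- mat: fixed black rubber bench mat 430 by 380 by 3 mm under the meter, origin under the centre of the well on the bench, axes as the meter's
- bowl: white cupping bowl, 96 mm across, 55 mm high, bystander; origin under its centre
- brush: dusting brush 170 mm long, lying, bystander; origin under its centre, x along it
- spoon: steel cupping spoon 170 mm long, lying, bystander; origin under its centre, x along it
- tube: aluminium sample tube 42 mm thick and 260 mm long, lying, bystander; origin under its centre, x along it
- jar: glass jar 72 mm across and 105 mm high with steel cap, bystander; origin under its centre
- tray: open steel sample tray 200 by 140 by 26 mm, bystander; origin under its centre
- tamper: steel tamper 58 mm across and 80 mm high, bystander; origin under its centre

How it is judged:
On the way, in this order (a step that is already met when the one before it is completed fails the run):
1. the hood stands by itself at 75 degrees (within 8), let go (value of joint hood between 1.17 and 1.45 rad and contact force between the fingers and hood below 0.1 N), for 0.3 s.
2. the cell, still in its well, leans at least 2 degrees to its left (angle between cell_grip's own z axis and vertical above 0.035 rad and y of mat in the frame of cell_grip above 0.001 m and z of cell_grip in the frame of well below 0.06 m).
3. the cell, still in its well, leans at least 2 degrees to its right (angle between cell_grip's own z axis and vertical above 0.035 rad and y of mat in the frame of cell_grip below -0.001 m and z of cell_grip in the frame of well below 0.06 m).
At the end, for the whole second after the job is handed in: the hood stands at 75 degrees (within 8); the cell is held in the fingers at rest, level within 7 degrees, over the middle of its well (within 20 mm), its underside 4 to 30 mm above the well's mouth, touching nothing of the meter; the meter stands on its mat (value of joint hood between 1.17 and 1.45 rad and z of cell_grip in the frame of well between 0.068 and 0.094 m and horizontal distance between cell_grip and well below 0.02 m and angle between cell_grip's own z axis and vertical below 0.12 rad and contact force between the fingers and cell above 2 N and contact force between cell and meter below 0.1 N and linear speed of cell below 0.02 m/s and value of joint meter below 0.002 m); the arm keeps its last pose, push and grip.
It fails at once if the meter is picked up more than 10 mm off its mat (value of joint meter above 0.01 m).
It fails at once if a bystander is moved more than 30 mm (distance of any of bowl, brush, spoon, tube, jar, tray, tamper from where it was at the start of the episode above 0.03 m).
It also fails if it takes over 58 s, if anything falls off the work surface, if the arm or the gripper's body presses on something with over 40 N, if the wrist force passes 120 N, or if a joint passes its speed limit or range.

## Working session

There is one attempt and no reset: what is moved stays moved. The work goes in short steps, Python scripts to look and compute and a tool call to move; the robot and the scene stay as the last step left them, time stands still between calls to the robot, and variables do not carry over. Pictures are saved under pics/ and viewed, about 8 in all and at most 12, crops included, and the job is handed in when it is done.

Besides the shell and the picture viewer there is one more tool, called after "Call:" in YAML: its name, and indented under it one key for each argument. play_rows: Moves the arm, as the interface text tells. Shift numbers are shares of 0.04 m and turn numbers shares of 10 degrees, none past 1 either way. Its arguments: {"type":"object","properties":{"steps":{"type":"array"},"hand":{"type":"number"},"grip_force":{"type":"number"}},"required":["steps"]}

```bash
ls; mkdir -p pics; python3 - <<'E'
from plant import arm,get_image
import cv2,numpy as np
o=arm.get_obs();print(o['t'],o['position'],o['orientation'])
ims=[]
for n in('side','top'):
    d=get_image(n);print(n,d['fx'],d['fy'],d['cx'],d['cy'],np.round(d['extrinsics'],4).tolist())
    np.savez(f'pics/{n}0.npz',**d);cv2.imwrite(f'pics/{n}0.png',cv2.resize(d['color'][:,:,::-1],(800,600),interpolation=cv2.INTER_CUBIC))
E
```

```text
pics
0.0 [ 0.24871011 -0.59992644  0.23017688] [-9.81472844e-04  9.80771174e-01  1.95158755e-01 -2.41232637e-05]
side 374.9767111795851 374.9767111795851 254.03669018283892 192.5566225556802 [[-0.9726, -0.1212, 0.1984, 0.2647], [-0.2323, 0.5358, -0.8118, 0.9993], [-0.0079, -0.8356, -0.5492, 0.7748], [0.0, 0.0, 0.0, 1.0]]
top 448.43122278589743 448.43122278589743 262.3770187713438 197.89330366340008 [[0.014, -0.9966, 0.0814, 0.3845], [-0.9998, -0.0131, 0.0114, 0.0406], [-0.0103, -0.0816, -0.9966, 1.3185], [0.0, 0.0, 0.0, 1.0]]
```

View pics/top0.png

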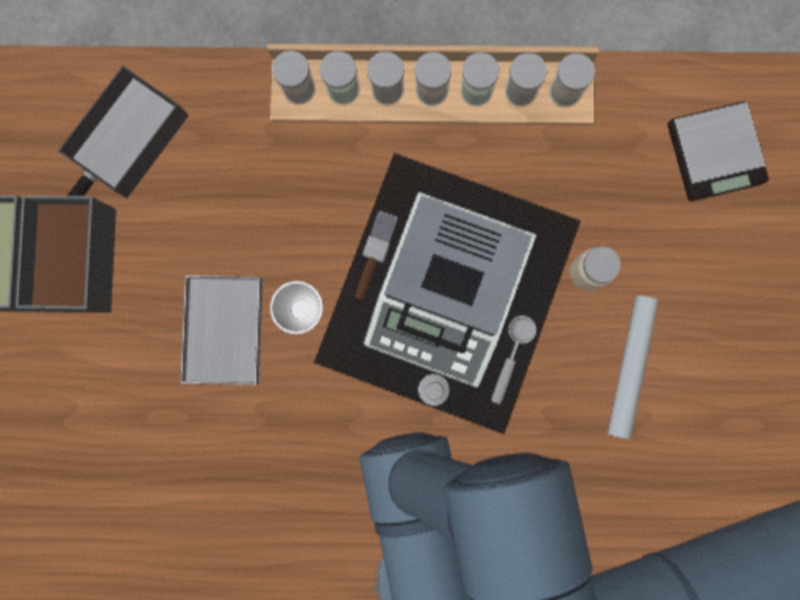

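View pics/side0.png

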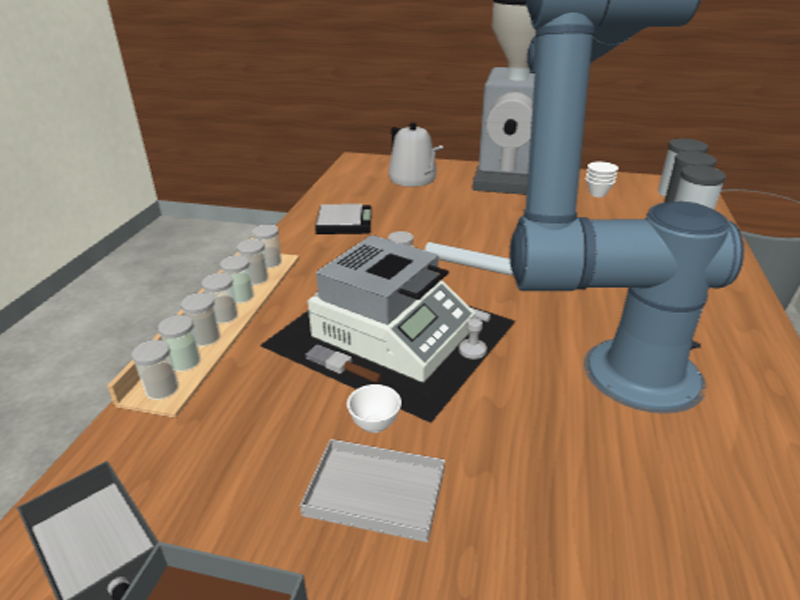

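Top view: the mat's corners are at about (395,154), (580,220), (505,433) and (315,362), with the meter panel facing the robot and the bar near (405,310)–(470,347). The side view agrees. Next I'll fit the mat and look at the bar up close.

```bash
cat > h.py <<'E'
import numpy as np,cv2
from scipy.spatial.transform import Rotation as R
def load(n): return dict(np.load(f'pics/{n}.npz'))
def ray(d,uv):
    uv=np.atleast_2d(uv).astype(float);E=d['extrinsics']
    r=np.c_[(uv[:,0]-d['cx'])/d['fx'],(uv[:,1]-d['cy'])/d['fy'],np.ones(len(uv))]@E[:3,:3].T
    return E[:3,3],r/np.linalg.norm(r,axis=1)[:,None]
def plane(d,uv,z):
    o,r=ray(d,uv);return o+r*((z-o[2])/r[:,2])[:,None]
def cross(d1,p1,d2,p2):
    o1,r1=ray(d1,p1);o2,r2=ray(d2,p2);r1,r2=r1[0],r2[0]
    s=np.linalg.lstsq(np.c_[r1,-r2],o2-o1,rcond=None)[0]
    a,b=o1+s[0]*r1,o2+s[1]*r2;return (a+b)/2,np.linalg.norm(a-b)
def proj(d,P):
    E=d['extrinsics'];c=(np.atleast_2d(P)-E[:3,3])@E[:3,:3]
    return np.c_[c[:,0]/c[:,2]*d['fx']+d['cx'],c[:,1]/c[:,2]*d['fy']+d['cy']]
E
python3 - <<'E'
from h import *
t=load('top0');s=load('side0')
for n,d,(x0,y0,x1,y1) in(('top',t,(195,90,380,285)),('side',s,(160,135,340,275))):
    m=(d['color'].max(2)<45).astype(np.uint8);k=np.zeros_like(m);k[y0:y1,x0:x1]=m[y0:y1,x0:x1]
    nn,l,st,c=cv2.connectedComponentsWithStats(k);i=1+np.argmax(st[1:,4])
    p=np.argwhere(l==i)[:,::-1];w=plane(d,p,0.003)[:,:2].astype(np.float32)
    h=cv2.convexHull(w);r=cv2.minAreaRect(h);print(n,r,cv2.boxPoints(r).tolist())
a=cv2.resize(t['color'][180:260,225:325],(800,640),interpolation=cv2.INTER_CUBIC)[:600]
b=cv2.resize(s['color'][140:250,185:335],(800,587),interpolation=cv2.INTER_CUBIC)
cv2.imwrite('pics/ab.png',cv2.resize(np.vstack([a,b])[:,:,::-1],(800*600//1187,600),interpolation=cv2.INTER_AREA))
cv2.imwrite('pics/a.png',a[:,:,::-1]);cv2.imwrite('pics/b.png',b[:,:,::-1])
E
```

```text
top ((0.5276876091957092, -0.014300480484962463), (0.37252530455589294, 0.42211610078811646), 70.52770233154297) [[0.26661065220832825, -0.11955300718545914], [0.6645828485488892, -0.26026585698127747], [0.7887645959854126, 0.09095204621553421], [0.3907923698425293, 0.23166489601135254]]
side ((0.5542834401130676, 0.058960385620594025), (0.2204480767250061, 0.42273131012916565), 70.34475708007812) [[0.3181583881378174, 0.0262535959482193], [0.7162586450576782, -0.11593618988990784], [0.7904084920883179, 0.09166717529296875], [0.39230823516845703, 0.2338569611310959]]
```

View pics/a.png

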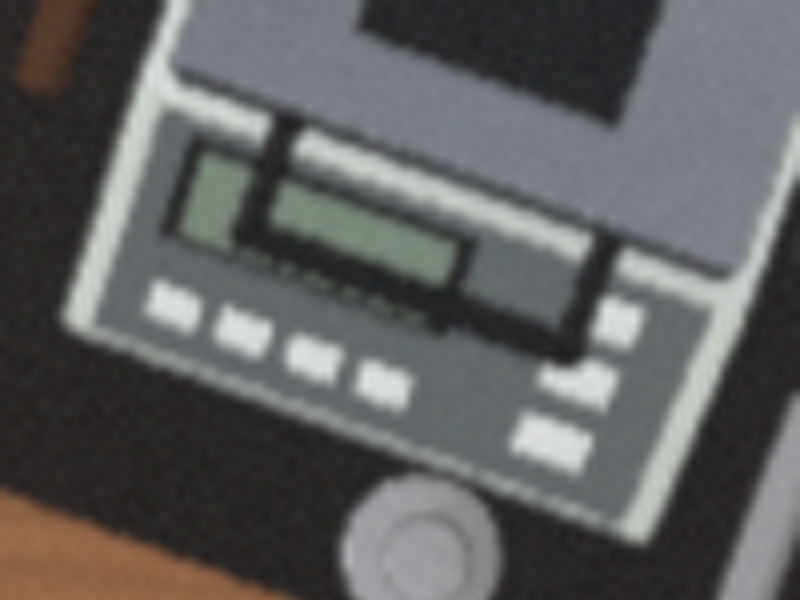

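View pics/b.png

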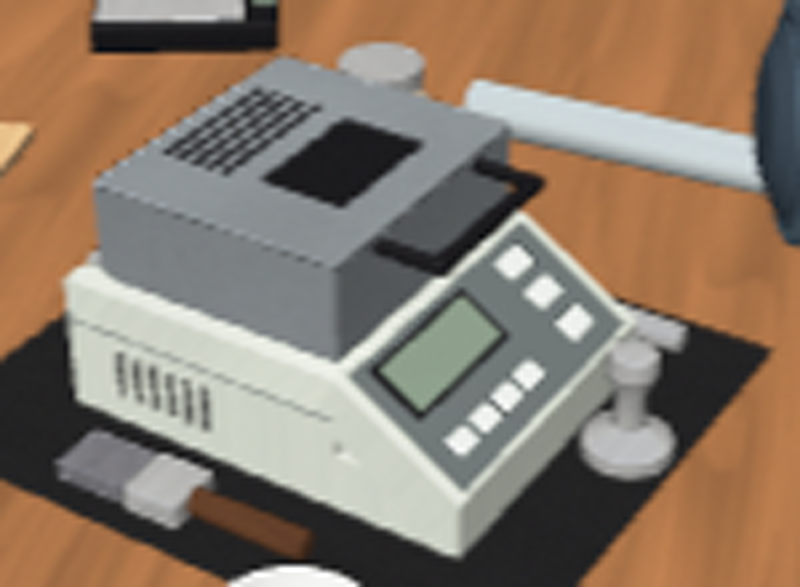

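Crop A (top, 8x): bar ends at about (242,243) and (575,352). Crop B (side, 5.33x): bar ends at (438,264) and (537,181). Both show the hood nearly shut. I'll triangulate the bar.

```bash
python3 - <<'E'
from h import *
t=load('top0');s=load('side0')
A=lambda x,y:np.array([x/8+224.56,y/8+179.56]); B=lambda x,y:np.array([x/5.333+184.6,y/5.333+139.6])
yaw=np.radians(-19.5);Rm=R.from_euler('z',yaw).as_matrix();w=np.array([.5277,-.0143,.103])
P=[]
for a,b in(((246,243),(438,263)),((575,350),(535,181))):
    p,g=cross(t,A(*a),s,B(*b));P.append(p);print(p,g,'in meter',(p-w)@Rm)
m=(P[0]+P[1])/2;d=P[0]-P[1];print(m,np.linalg.norm(d),np.degrees(np.arctan2(-d[0],d[1])),'meter frame',(m-w)@Rm)
print('pred bar',w+Rm@[-.102,0,.060],'hinge',w+Rm@[.115,0,0])
from plant import arm
o=arm.get_obs();q=o['orientation'];Rt=R.from_quat([*q[1:],q[0]]).as_matrix();print(np.round(Rt,3))
E
```

```text
[0.44963693 0.07194124 0.16624844] 0.004755096873958089 in meter [-0.1023734   0.05523659  0.06324844]
[ 0.41454249 -0.03462277  0.16331004] 0.00018711502340181845 in meter [-0.09988308 -0.05692984  0.06031004]
[0.43208971 0.01865924 0.16477924] 0.11223253837018386 -18.2281273570489 meter frame [-0.10112824 -0.00084663  0.06177924]
pred bar [0.43155057 0.0197483  0.163     ] hinge [ 0.63610377 -0.05268779  0.103     ]
[[ 0.924  0.383 -0.   ]
 [ 0.383 -0.924  0.002]
 [ 0.    -0.002 -1.   ]]
```

Triangulated bar: (0.432, 0.019, 0.165), 112 mm long, and 2 mm from the mat-based prediction. Moving above it.

Call:
play_rows:
  steps:
    - [[0.6,-0.7,-0.3],[0,0,0]]
    - [[0.6,-0.75,-0.3],[0,0,0]]
    - [[0.6,-0.75,-0.3],[0,0,0]]
    - [[0.6,-0.75,-0.3],[0,0,0]]
    - [[0.6,-0.75,-0.2],[0,0,0]]
    - [[0.6,-0.75,-0.2],[0,0,0]]
    - [[0.6,-0.75,-0.2],[0,0,0]]
    - [[0.6,-0.75,0],[0,0,0]]
    - [[0.6,-0.75,0],[0,0,0]]
    - [[0.6,-0.75,0],[0,0,0]]
    - [[0.6,-0.75,0],[0,0,0]]
    - [[0.6,-0.75,0],[0,0,0]]
    - [[0.6,-0.75,0],[0,0,0]]
    - [[0.6,-0.75,0],[0,0,0]]
    - [[0.6,-0.75,0],[0,0,0]]
    - [[0,0,0],[0,0,-0.96]]
    - [[0,0,0],[0,0,-0.96]]
    - [[0,0,0],[0,0,-0.96]]
    - [[0,0,0],[0,0,-0.96]]
    - [[0,0,0],[0,0,-0.96]]
  hand: 0.4
  grip_force: 30

```text
t: 2.6
position: [0.4109, -0.0266, 0.2992]
orientation: [-0.007, 0.808, 0.588, 0.001]
contact_force: [0.6, -0.0, 0.3]
opening: 0.0343
```

```bash
cat > st.py <<'E'
import sys
from h import *
from plant import arm
yaw=np.radians(-19.5);Rm=R.from_euler('z',yaw).as_matrix();w=np.array([.5277,-.0143,.103])
def tool():
    o=arm.get_obs();q=o['orientation'];return o,np.array(o['position']),R.from_quat([*q[1:],q[0]]).as_matrix()
def rep(target=None,Rt=None):
    o,p,T=tool();print('t',round(o['t'],2),'p',np.round(p,4),'meter',np.round((p-w)@Rm,4),'F',np.round(o['contact_force'],1),'open',round(o['opening'],4),'j',np.round(o['joints'],2))
    M=Rm.T@T;print('tool axes in meter (cols)',np.round(M,3).tolist())
    if target is not None: print('shift units',np.round(T.T@(np.array(target)-p)/.04,2))
    if Rt is not None: print('turn units',np.round(R.from_matrix(T.T@Rt).as_rotvec(degrees=True)/10,2))
E
python3 - <<'E'
from st import *
# jaw y along meter x, z down -> x = meter y
Rt=Rm@np.array([[0,1,0],[1,0,0],[0,0,-1]]).astype(float)
rep([.432,.019,.25],Rt)
from plant import get_image
d=get_image('wrist');print(np.round(d['tool_from_camera'],3).tolist())
E
```

```text
t 2.6 p [ 0.4109 -0.0266  0.2992] meter [-0.106  -0.0506  0.1962] F [ 0.6 -0.   0.3] open 0.0343 j [-0.35 -0.4   2.04  0.01  1.51 -0.04]
tool axes in meter (cols) [[-0.028, 1.0, -0.011], [1.0, 0.028, 0.01], [0.01, -0.011, -1.0]]
shift units [1.24 0.16 1.24]
turn units [-0.06 -0.06  0.16]
[[0.0, -0.955, -0.298, 0.077], [1.0, 0.0, -0.0, 0.001], [0.0, -0.298, 0.955, -0.142], [0.0, 0.0, 0.0, 1.0]]
```

Call:
play_rows:
  steps:
    - [[0.65,0.08,0],[-0.06,-0.06,0.16]]
    - [[0.65,0.08,0],[0,0,0]]
    - [[0,0,0.7],[0,0,0]]
    - [[0,0,0.7],[0,0,0]]
    - [[0,0,0],[0,0,0]]

```text
t: 3.28
position: [0.4335, 0.0222, 0.2411]
orientation: [-0.0, 0.819, 0.573, -0.001]
contact_force: [0.2, 0.0, 0.1]
opening: 0.034
```

```bash
python3 - <<'E'
from st import *
Rt=Rm@np.array([[0,1,0],[1,0,0],[0,0,-1]]).astype(float)
rep([.432,.019,.146],Rt)
from plant import get_image
d=get_image('wrist');cv2.imwrite('pics/w1.png',d['color'][:,:,::-1])
E
```

```text
t 3.27 p [0.4335 0.0222 0.2411] meter [-0.101   0.003   0.1381] F [0.2 0.  0.1] open 0.034 j [-0.21 -0.3   2.07 -0.    1.37  0.14]
tool axes in meter (cols) [[0.01, 1.0, -0.001], [1.0, -0.01, -0.001], [-0.001, -0.001, -1.0]]
shift units [-0.09 -0.01  2.38]
turn units [-0.01  0.01 -0.06]
```

View pics/w1.png

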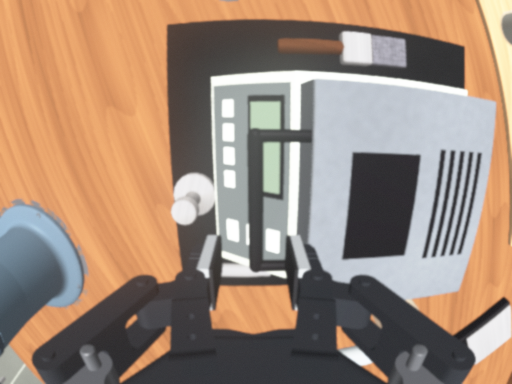

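The wrist view shows the bar (column ~256) centred between the fingertips (columns ~212 and ~297). Lowering and gripping.

Call:
play_rows:
  steps:
    - [[-0.1,0,0.8],[0,0,0]]
    - [[0,0,0.8],[0,0,0]]
    - [[0,0,0.6],[0,0,0]]
    - [[0,0,0.2],[0,0,0]]

```text
t: 3.82
position: [0.4384, 0.0164, 0.1519]
orientation: [0.006, 0.821, 0.571, 0.005]
contact_force: [-0.3, 0.2, 0.1]
opening: 0.0342
```

Call:
play_rows:
  steps:
    - [[0,0,0],[0,0,0]]
    - [[0,0,0],[0,0,0]]
    - [[0,0,0],[0,0,0]]
    - [[0,0,0],[0,0,0]]
  hand: 0
  grip_force: 30

```text
t: 4.32
position: [0.4338, 0.0181, 0.1531]
orientation: [-0.0, 0.821, 0.571, -0.0]
contact_force: [0.3, -0.4, -5.4]
opening: 0.0108
```

```bash
python3 - <<'E'
from st import *
rep([.432,.019,.146])
# arc plan, hinge meter(.115,0,0), bar r
r=np.hypot(.217,.06);a0=np.arctan2(.06,.217)
for k in range(0,77,7):
    a=a0+np.radians(k);print(k,np.round([.115-r*np.cos(a),r*np.sin(a)-.019],4))
E
```

```text
t 4.33 p [0.4338 0.0181 0.1531] meter [-0.0993 -0.0009  0.0501] F [ 0.3 -0.4 -5.4] open 0.0108 j [-0.22 -0.19  2.16 -0.    1.18  0.13]
tool axes in meter (cols) [[0.014, 1.0, -0.001], [1.0, -0.014, -0.0], [-0.0, -0.001, -1.0]]
shift units [ 0.01 -0.05  0.18]
0 [-0.102  0.041]
7 [-0.0931  0.067 ]
14 [-0.081   0.0917]
21 [-0.0661  0.1148]
28 [-0.0484  0.1359]
35 [-0.0283  0.1546]
42 [-0.0061  0.1708]
49 [0.0179 0.1841]
56 [0.0434 0.1945]
63 [0.0699 0.2016]
70 [0.0972 0.2054]
```

Call:
play_rows:
  steps:
    - [[0,0.22,-0.65],[0,0,0]]
    - [[0,0.3,-0.62],[0,0,0]]
    - [[0,0.37,-0.58],[0,0,0]]
    - [[0,0.44,-0.53],[0,0,0]]
    - [[0,0.4,-0.4],[0,0,0]]
    - [[0,0,0],[0,0,0]]

```text
t: 5.08
position: [0.499, -0.0052, 0.2658]
orientation: [-0.003, 0.821, 0.571, -0.001]
contact_force: [5.3, -1.5, -1.5]
opening: 0.0108
```

```bash
cat >> st.py <<'E'
def hood(off=.013,goal=None):
    o,p,T=tool();m=(p-w)@Rm-off*(Rm.T@T)[:,2];m=m-[.115,0,0]
    r=np.hypot(m[0],m[2]);a=np.degrees(np.arctan2(m[2],-m[0]))-15.46
    print('bar r',round(r,4),'hood deg',round(a,1))
E
python3 - <<'E'
from st import *
rep();hood()
E
```

```text
t 5.08 p [ 0.499  -0.0052  0.2658] meter [-0.0301 -0.001   0.1628] F [ 5.3 -1.5 -1.5] open 0.0108 j [-0.24 -0.14  1.9   0.    1.39  0.11]
tool axes in meter (cols) [[0.015, 1.0, -0.006], [1.0, -0.015, 0.003], [0.003, -0.006, -1.0]]
bar r 0.2279 hood deg 35.0
```

Call:
play_rows:
  steps:
    - [[0,0.56,-0.4],[0,0,0]]
    - [[0,0.6,-0.33],[0,0,0]]
    - [[0,0.64,-0.26],[0,0,0]]
    - [[0,0.66,-0.17],[0,0,0]]
    - [[0,0.66,-0.08],[0,0,0]]
    - [[0,0,0],[0,0,0]]

```text
t: 5.82
position: [0.6113, -0.0452, 0.322]
orientation: [-0.011, 0.82, 0.572, -0.006]
contact_force: [3.7, -1.6, -8.3]
opening: 0.0109
```

```bash
python3 - <<'E'
from st import *
rep();hood()
E
```

```text
t 5.83 p [ 0.6113 -0.0452  0.322 ] meter [ 0.0891 -0.0012  0.219 ] F [ 3.7 -1.6 -8.3] open 0.0109 j [-0.26  0.11  1.54  0.01  1.51  0.09]
tool axes in meter (cols) [[0.012, 1.0, -0.024], [1.0, -0.012, 0.003], [0.003, -0.024, -1.0]]
bar r 0.2334 hood deg 68.2
```

Call:
play_rows:
  steps:
    - [[0,0.4,0.06],[0.05,0.1,0]]
    - [[0,0.35,0.06],[0,0,0]]
    - [[0,0,0],[0,0,0]]

```text
t: 6.2
position: [0.638, -0.0547, 0.3232]
orientation: [-0.017, 0.82, 0.572, 0.0]
contact_force: [2.9, -0.7, -6.7]
opening: 0.0104
```

```bash
python3 - <<'E'
from st import *
rep();hood()
from plant import get_image
d=get_image('side');np.savez('pics/side1.npz',**d);cv2.imwrite('pics/side1.png',cv2.resize(d['color'][80:280,140:410],(800,593),interpolation=cv2.INTER_CUBIC)[:,:,::-1])
E
```

```text
t 6.2 p [ 0.638  -0.0547  0.3232] meter [ 0.1175 -0.0012  0.2202] F [ 2.9 -0.7 -6.7] open 0.0104 j [-0.27  0.18  1.47  0.02  1.52  0.08]
tool axes in meter (cols) [[0.011, 1.0, -0.028], [1.0, -0.011, 0.02], [0.02, -0.028, -0.999]]
bar r 0.2332 hood deg 75.2
```

View pics/side1.png

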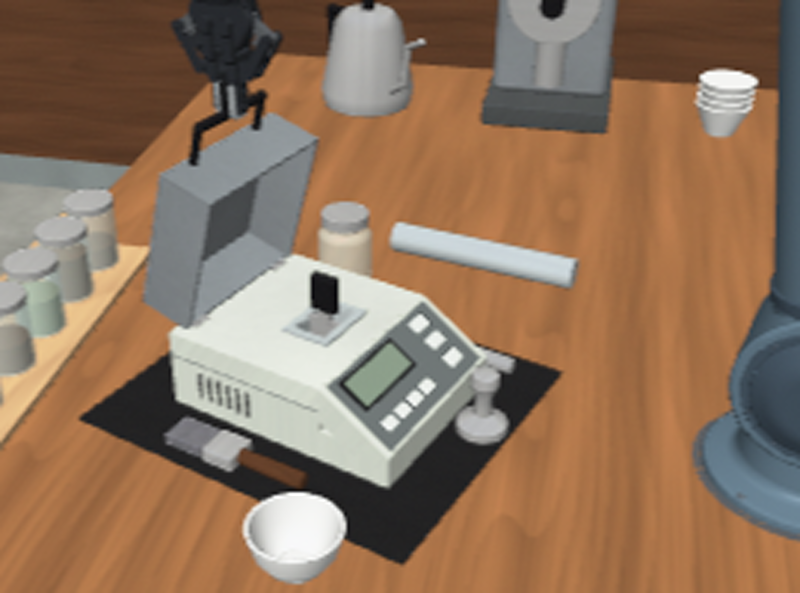

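The side view shows the hood standing open, the bar between the fingertips at crop (228,100), and the black grip at (323,293). Releasing, rising and backing off.

Call:
play_rows:
  steps:
    - [[0,0,0],[0,0,0]]
    - [[0,0,0],[0,0,0]]
    - [[0,0,-0.5],[0,0,0]]
    - [[0,0,-0.8],[0,0,0]]
    - [[0,0,-0.3],[0,0,0]]
    - [[0,-0.8,0],[0,0,0]]
    - [[0,-0.8,0],[0,0,0]]
    - [[0,-0.8,0],[0,0,0]]
    - [[0,-0.6,0],[0,0,0]]
    - [[0,0,0],[0,0,-0.9]]
    - [[0,0,0],[0,0,-0.9]]
    - [[0,0,0],[0,0,-0.9]]
    - [[0,0,0],[0,0,-0.9]]
    - [[0,0,0],[0,0,-0.9]]
    - [[0,0,0],[0,0,-0.9]]
    - [[0,0,0],[0,0,-0.9]]
    - [[0,0,0],[0,0,-0.9]]
    - [[0,0,0],[0,0,-0.9]]
    - [[0,0,0],[0,0,-0.9]]
  hand: 0.5

```text
t: 8.62
position: [0.5196, -0.0129, 0.4001]
orientation: [-0.011, 0.149, 0.989, 0.012]
contact_force: [-1.4, -0.3, 0.1]
opening: 0.0428
```

```bash
python3 - <<'E'
from st import *
Rt=Rm@np.diag([-1.,1,-1])
rep(w+[0,0,.16],Rt)
from plant import get_image
for n in('side','top'):
    d=get_image(n);np.savez(f'pics/{n}2.npz',**d)
s=load('side2');t=load('top2')
# predicted pixels of bar ends vs angle
a=cv2.resize(s['color'][80:220,180:300],(400,467),interpolation=cv2.INTER_CUBIC)
b=cv2.resize(t['color'][100:240,210:330],(400,467),interpolation=cv2.INTER_CUBIC)
cv2.imwrite('pics/s2.png',np.hstack([a,b])[:,:,::-1])
r=.2251
for k in(67,71,75,79,83):
    aa=np.radians(k+15.46)
    P=[w+Rm@[.115-r*np.cos(aa),y,r*np.sin(aa)] for y in(.05,-.05)]
    print(k,np.round((proj(s,P)-[180,80])*3.333).tolist())
E
```

```text
t 8.62 p [ 0.5196 -0.0129  0.4001] meter [-0.0081 -0.0014  0.2971] F [-1.4 -0.3  0.1] open 0.0428 j [-0.25 -0.14  1.66  0.02  1.65 -1.52]
tool axes in meter (cols) [[-0.999, -0.041, -0.025], [-0.041, 0.999, 0.02], [0.025, 0.021, -0.999]]
shift units [-0.29 -0.04  3.42]
turn units [ 0.12 -0.14  0.23]
67 [[118.0, 151.0], [183.0, 116.0]]
71 [[105.0, 146.0], [169.0, 111.0]]
75 [[91.0, 142.0], [156.0, 107.0]]
79 [[78.0, 139.0], [143.0, 105.0]]
83 [[65.0, 137.0], [131.0, 103.0]]
```

View pics/s2.png

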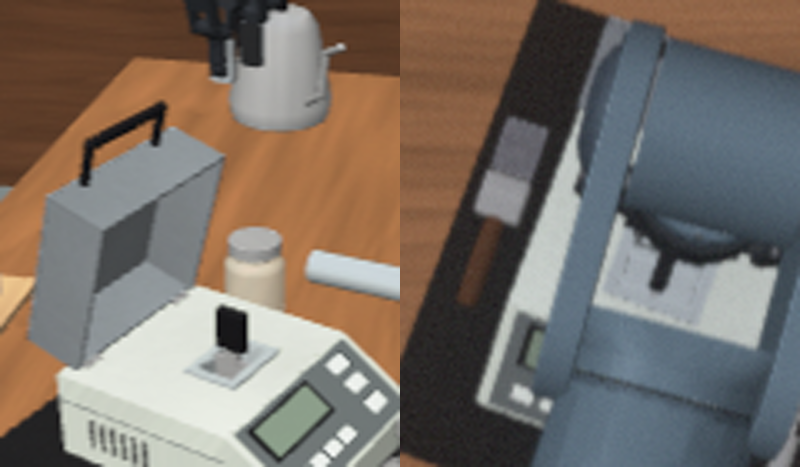

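The hood stands at about 75° with the bar ends at (88,145) and (162,107), which matches the 75° prediction. Now measuring the grip from the wrist camera at two heights.

```bash
cat >> st.py <<'E'
def wshot(n):
    from plant import get_image
    o,p,T=tool();d=get_image('wrist');np.savez(f'pics/{n}.npz',p=p,T=T,**d);return d
def wray(d,uv):
    a=np.array(uv,float)-[d['cx'],d['cy']];r=np.hypot(*a);th=r/float(d['fx'])
    v=np.r_[np.sin(th)*a/max(r,1e-9),np.cos(th)];X=d['tool_from_camera']
    return d['p']+d['T']@X[:3,3],d['T']@X[:3,:3]@v
def wproj(d,P):
    X=d['tool_from_camera'];c=X[:3,:3].T@(d['T'].T@(np.array(P)-d['p'])-X[:3,3])
    th=np.arctan2(np.hypot(c[0],c[1]),c[2]);return np.array([d['cx'],d['cy']])+float(d['fx'])*th*c[:2]/np.hypot(c[0],c[1])
E
python3 - <<'E'
from st import *
wshot('wa')
E
```

Call:
play_rows:
  steps:
    - [[-0.2,0,0.8],[0.12,-0.14,0.23]]
    - [[0,0,0.9],[0,0,0]]
    - [[0,0,0.9],[0,0,0]]
    - [[0,0,0.9],[0,0,0]]
    - [[0,0,0.5],[0,0,0]]
    - [[0,0,0],[0,0,0]]

```text
t: 9.52
position: [0.5274, -0.0149, 0.2371]
orientation: [0.001, 0.182, 0.983, -0.001]
contact_force: [0.0, -0.4, -0.2]
opening: 0.0428
```

```bash
python3 - <<'E'
from st import *
rep(w+[0,0,.035],Rm@np.diag([-1.,1,-1]))
wshot('wb')
ims=[]
for n in('wa','wb'):
    d=load(n);im=d['color'][:,:,::-1].copy();print(n,float(d['fx']),d['cx'],d['cy'])
    c=[wproj(d,w+Rm@[x,y,z]) for x,y,z in((-.017,-.007,.06),(-.017,.007,.06),(.017,.007,.06),(.017,-.007,.06),(-.03,-.0415,.004),(-.03,.0415,.004),(.03,.0415,.004),(.03,-.0415,.004))]
    print(np.round(c,1).tolist());ims.append(im)
cv2.imwrite('pics/wab.png',np.hstack([cv2.resize(i[100:384,106:406],(400,379),interpolation=cv2.INTER_CUBIC) for i in ims]))
E
```

```text
t 9.53 p [ 0.5274 -0.0149  0.2371] meter [-1.000e-04 -7.000e-04  1.341e-01] F [ 0.  -0.4 -0.2] open 0.0428 j [-0.24 -0.05  1.86 -0.    1.32 -1.45]
tool axes in meter (cols) [[-1.0, 0.026, 0.003], [0.026, 1.0, -0.001], [-0.003, -0.001, -1.0]]
shift units [0.01 0.02 2.48]
turn units [-0.01  0.02 -0.15]
wa 297.3186396354542 253.2211603231191 193.3162406208224
[[244.8, 159.1], [255.6, 159.4], [254.7, 184.8], [244.1, 184.5], [222.0, 143.6], [278.1, 145.4], [276.0, 184.6], [221.5, 183.0]]
wb 297.3186396354542 253.2211603231191 193.3162406208224
[[243.5, 181.8], [262.1, 181.3], [262.8, 222.9], [245.1, 223.3], [208.1, 153.5], [297.1, 151.3], [296.2, 211.6], [212.2, 213.6]]
```

View pics/wab.png

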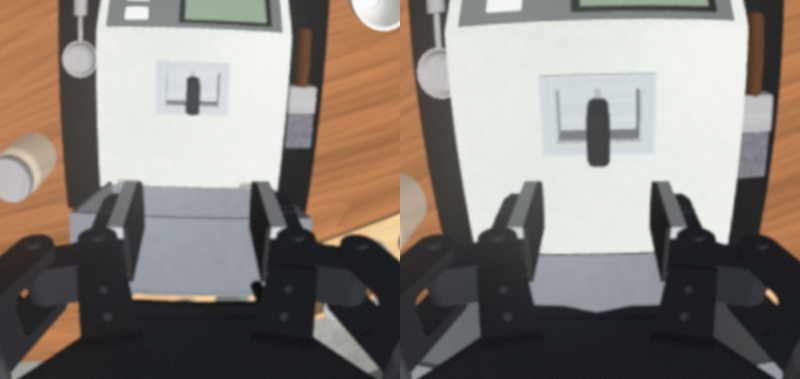

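Both wrist views show the grip: crop A ends at (193,114) and crop B at (197,166). That is within about 1 px of the positions predicted from the mat fit. I'll triangulate to check height, then work out the descent.

```bash
python3 - <<'E'
from st import *
E=[]
for n,box in(('wa',(235,150,265,190)),('wb',(235,165,275,228))):
    d=load(n);x0,y0,x1,y1=box;g=d['color'][y0:y1,x0:x1].max(2)<70
    nn,l,st,c=cv2.connectedComponentsWithStats(g.astype(np.uint8));i=1+np.argmax(st[1:,4]);x,y,ww,h,_=st[i]
    row=y+h;xs=np.argwhere(l[row-5]==i)[:,0];uv=(x0+xs.mean(),y0+row-.5);o,r=wray(d,uv);E.append((o,r));print(n,uv,ww,h)
(o1,r1),(o2,r2)=E
s=np.linalg.lstsq(np.c_[r1,-r2],o2-o1,rcond=None)[0];a,b=o1+s[0]*r1,o2+s[1]*r2
print('back top edge in meter',np.round(((a+b)/2-w)@Rm,4),np.linalg.norm(a-b),'on z=.06 plane',[np.round((o+r*((.163-o[2])/r[2])-w)@Rm,4).tolist() for o,r in E])
E
```

```text
Traceback (most recent call last):
ValueError: attempt to get argmax of an empty sequence
```

```bash
python3 - <<'E'
from st import *
E=[]
for n,(x0,y0,x1,y1) in(('wa',(235,150,265,200)),('wb',(235,165,275,240))):
    d=load(n);c=d['color'][y0:y1,x0:x1].max(2);print(c.min(),c.max())
    g=(c<(int(c.min())+int(c.max()))//2).astype(np.uint8)
    nn,l,st,_=cv2.connectedComponentsWithStats(g);print(st.tolist());i=1+np.argmax(st[1:,4]);x,y,ww,h,_=st[i]
    row=y+h;xs=np.argwhere(l[row-5]==i)[:,0];uv=(x0+xs.mean(),y0+row-.5);E.append(wray(d,uv));print(n,uv)
(o1,r1),(o2,r2)=E
s=np.linalg.lstsq(np.c_[r1,-r2],o2-o1,rcond=None)[0];a,b=o1+s[0]*r1,o2+s[1]*r2
print('back top edge in meter',np.round(((a+b)/2-w)@Rm,4),np.linalg.norm(a-b),'on z=.06 plane',[np.round((o+r*((.163-o[2])/r[2])-w)@Rm,4).tolist() for o,r in E])
E
```

```text
75 241
[[0, 0, 30, 50, 1181], [0, 7, 30, 29, 319]]
wa (np.float64(249.5), np.float64(185.5))
64 239
[[0, 0, 40, 75, 2017], [0, 8, 40, 52, 983]]
wb (np.float64(254.5), np.float64(224.5))
back top edge in meter [0.0183 0.0003 0.0596] 0.00020772955762485718 on z=.06 plane [[0.0182, 0.0002, 0.06], [0.0182, 0.0004, 0.06]]
```

The measured top back edge of the grip is (0.0183, 0.0003, 0.0596) in the meter frame; (0.017, 0, 0.060) was expected. Descending to the grasp.

Call:
play_rows:
  steps:
    - [[0,0.01,0.8],[-0.01,0.02,-0.15]]
    - [[0,0,0.7],[0,0,0]]
    - [[0,0,0.6],[0,0,0]]
    - [[0,0,0.4],[0,0,0]]
    - [[0,0,0],[0,0,0]]

```text
t: 10.2
position: [0.5348, -0.0163, 0.1447]
orientation: [0.009, 0.171, 0.985, -0.0]
contact_force: [-0.5, 0.7, -0.1]
opening: 0.0426
```

```bash
python3 - <<'E'
from st import *
rep(w+Rm@[.001,0,.024],Rm@np.diag([-1.,1,-1]))
E
```

```text
t 10.2 p [ 0.5348 -0.0163  0.1447] meter [0.0074 0.0005 0.0417] F [-0.5  0.7 -0.1] open 0.0426 j [-0.24  0.06  1.93  0.    1.13 -1.47]
tool axes in meter (cols) [[-1.0, 0.003, 0.017], [0.003, 1.0, 0.002], [-0.017, 0.002, -1.0]]
shift units [ 0.17 -0.01  0.44]
turn units [ 0.01  0.1  -0.02]
```

Call:
play_rows:
  steps:
    - [[0.17,0,0.24],[0,0.1,0]]
    - [[0,0,0.2],[0,0,0]]
    - [[0,0,0],[0,0,0]]

```text
t: 10.58
position: [0.5298, -0.0142, 0.1285]
orientation: [0.002, 0.171, 0.985, 0.001]
contact_force: [0.3, -0.5, -0.3]
opening: 0.0429
```

```bash
python3 - <<'E'
from st import *
rep(w+Rm@[.001,0,.024],Rm@np.diag([-1.,1,-1]))
E
```

```text
t 10.57 p [ 0.5298 -0.0142  0.1285] meter [0.002  0.0008 0.0255] F [ 0.3 -0.5 -0.3] open 0.0429 j [-0.24  0.08  1.94  0.    1.11 -1.47]
tool axes in meter (cols) [[-1.0, 0.004, 0.003], [0.004, 1.0, 0.003], [-0.003, 0.003, -1.0]]
shift units [ 0.02 -0.02  0.04]
turn units [ 0.02  0.02 -0.02]
```

Call:
play_rows:
  steps:
    - [[0,0,0],[0,0,0]]
    - [[0,0,0],[0,0,0]]
    - [[0,0,0],[0,0,0]]
    - [[0,0,0],[0,0,0]]
  hand: 0
  grip_force: 90

```text
t: 11.08
position: [0.5301, -0.0144, 0.1292]
orientation: [0.002, 0.171, 0.985, 0.001]
contact_force: [0.3, 0.5, -0.2]
opening: 0.0128
```

```bash
python3 - <<'E'
from st import *
rep()
E
```

```text
t 11.07 p [ 0.5301 -0.0144  0.1292] meter [0.0023 0.0007 0.0262] F [ 0.3  0.5 -0.2] open 0.0128 j [-0.24  0.08  1.94  0.    1.11 -1.47]
tool axes in meter (cols) [[-1.0, 0.003, 0.004], [0.003, 1.0, 0.002], [-0.004, 0.002, -1.0]]
```

Grip held (opening 12.8 mm at 90 N). Rocking left first, which is a positive turn about tool x, pivoting on the left lip.

Call:
play_rows:
  steps:
    - [[0,0.02,-0.03],[0.2,0,0]]
    - [[0,0.02,-0.03],[0.2,0,0]]
    - [[0,0,0],[0,0,0]]
    - [[0,0,0],[0,0,0]]

```text
t: 11.58
position: [0.5305, -0.0132, 0.1315]
orientation: [-0.004, 0.172, 0.984, -0.033]
contact_force: [-1.7, -2.1, -1.0]
opening: 0.0126
```

```bash
cat >> st.py <<'E'
def lean():
    o,p,T=tool();M=Rm.T@T;m=(p-w)@Rm
    g=m-.0+M@[0,0,-.012]  # grip centre (TCP 26mm above deck at z=38 seated)
    b=g+M@np.array([0,0,.064])  # underside centre
    print('t',round(o['t'],2),'lean left deg',round(np.degrees(np.arcsin(-M[1,2])),2),'pitch',round(np.degrees(np.arcsin(-M[0,2])),2),'grip',np.round(g*1e3,1),'underside',np.round(b*1e3,1),'F',np.round(o['contact_force'],1),'Tq',np.round(o['torque'],2),'open',round(o['opening'],4))
E
python3 - <<'E'
from st import *
lean()
E
```

```text
t 11.57 lean left deg 3.78 pitch -0.15 grip [ 2.3  2.8 40.5] underside [  2.4  -1.5 -23.4] F [-1.7 -2.1 -1. ] Tq [ 0.59 -0.08  0.18] open 0.0126
```

Call:
play_rows:
  steps:
    - [[0,-0.042,-0.04],[-0.26,0,0]]
    - [[0,-0.042,-0.04],[-0.26,0,0]]
    - [[0,-0.042,-0.04],[-0.26,0,0]]
    - [[0,0,0],[0,0,0]]
    - [[0,0,0],[0,0,0]]

```text
t: 12.2
position: [0.5287, -0.0181, 0.1354]
orientation: [0.008, 0.17, 0.985, 0.034]
contact_force: [-0.6, 1.9, 0.5]
opening: 0.0124
```

```bash
python3 - <<'E'
from st import *
lean()
from plant import get_image
d=get_image('side');np.savez('pics/side3.npz',**d);cv2.imwrite('pics/s3.png',cv2.resize(d['color'][130:230,190:325],(800,593),interpolation=cv2.INTER_CUBIC)[:,:,::-1])
E
```

```text
t 12.2 lean left deg -4.01 pitch -0.29 grip [ 2.2 -4.1 44.4] underside [  2.5   0.4 -19.5] F [-0.6  1.9  0.5] Tq [0.08 0.26 0.04] open 0.0124
```

View pics/s3.png

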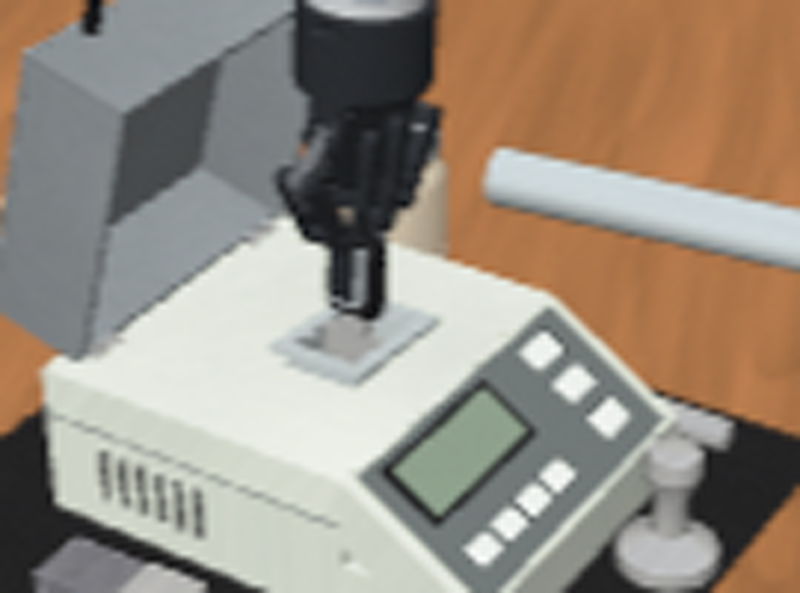

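The view shows the cell leaning right with its left flange edge (~(285,350)) lifted and the meter still on its mat. Second left, then right.

Call:
play_rows:
  steps:
    - [[0,0.045,-0.042],[0.26,0,0]]
    - [[0,0.045,-0.042],[0.26,0,0]]
    - [[0,0.045,-0.042],[0.26,0,0]]
    - [[0,0,0],[0,0,0]]
    - [[0,0,0],[0,0,0]]

```text
t: 12.88
position: [0.5309, -0.0116, 0.1386]
orientation: [-0.003, 0.172, 0.985, -0.033]
contact_force: [-2.4, -1.5, 1.6]
opening: 0.0128
```

```bash
python3 - <<'E'
from st import *
lean()
E
```

```text
t 12.88 lean left deg 3.76 pitch -0.3 grip [ 2.1  4.4 47.6] underside [  2.4   0.2 -16.3] F [-2.4 -1.5  1.6] Tq [-0.    0.3  -0.02] open 0.0128
```

Call:
play_rows:
  steps:
    - [[0,-0.047,-0.045],[-0.26,0,0]]
    - [[0,-0.047,-0.045],[-0.26,0,0]]
    - [[0,-0.047,-0.045],[-0.26,0,0]]
    - [[0,0,0],[0,0,0]]
    - [[0,0,0],[0,0,0]]

```text
t: 13.5
position: [0.5284, -0.0182, 0.1421]
orientation: [0.009, 0.17, 0.985, 0.034]
contact_force: [-1.3, 0.8, 1.3]
opening: 0.0126
```

```bash
python3 - <<'E'
from st import *
lean()
E
```

```text
t 13.5 lean left deg -3.98 pitch -0.41 grip [ 1.9 -4.3 51.1] underside [  2.3   0.2 -12.8] F [-1.3  0.8  1.3] Tq [0.35 0.23 0.05] open 0.0126
```

Call:
play_rows:
  steps:
    - [[0,0.05,-0.045],[0.26,0,0]]
    - [[0,0.05,-0.045],[0.26,0,0]]
    - [[0,0.05,-0.045],[0.26,0,0]]
    - [[0,0,0],[0,0,0]]
    - [[0,-0.05,-0.05],[-0.26,0,0]]
    - [[0,-0.05,-0.05],[-0.26,0,0]]
    - [[0,-0.05,-0.05],[-0.26,0,0]]
    - [[0,0,0],[0,0,0]]
    - [[0,0,0],[0,0,0]]

```text
t: 14.62
position: [0.5279, -0.0168, 0.1493]
orientation: [0.009, 0.169, 0.985, 0.033]
contact_force: [-0.5, 0.4, -2.4]
opening: 0.0128
```

```bash
python3 - <<'E'
from st import *
lean()
E
```

```text
t 14.62 lean left deg -3.87 pitch -0.43 grip [ 0.9 -3.1 58.2] underside [ 1.4  1.2 -5.6] F [-0.5  0.4 -2.4] Tq [-0.03 -0.04 -0.06] open 0.0128
```

The wrist now carries only about 2.4 N, close to the cell's weight, so it is free. Levelling and raising about 21 mm.

Call:
play_rows:
  steps:
    - [[0,0.04,-0.03],[0.2,0,0]]
    - [[0,0.03,-0.03],[0.19,0,0]]
    - [[0,0,-0.15],[0,0,0]]
    - [[0,0,-0.15],[0,0,0]]
    - [[0,0,-0.15],[0,0.03,0]]
    - [[0,0,0],[0,0,0]]
    - [[0,0,0],[0,0,0]]
    - [[0,0,0],[0,0,0]]
    - [[0,0,0],[0,0,0]]

```text
t: 15.75
position: [0.5279, -0.0134, 0.1696]
orientation: [-0.0, 0.169, 0.986, -0.002]
contact_force: [-0.8, -0.1, -3.3]
opening: 0.0128
```

```bash
python3 - <<'E'
from st import *
lean()
from plant import get_image
d=get_image('side');np.savez('pics/side4.npz',**d);cv2.imwrite('pics/s4.png',cv2.resize(d['color'][95:245,150:352],(800,594),interpolation=cv2.INTER_CUBIC)[:,:,::-1])
E
```

```text
t 15.75 lean left deg 0.23 pitch 0.01 grip [-0.1  1.  78.6] underside [-0.1  0.7 14.6] F [-0.8 -0.1 -3.3] Tq [ 0.03  0.01 -0.04] open 0.0128
```

View pics/s4.png

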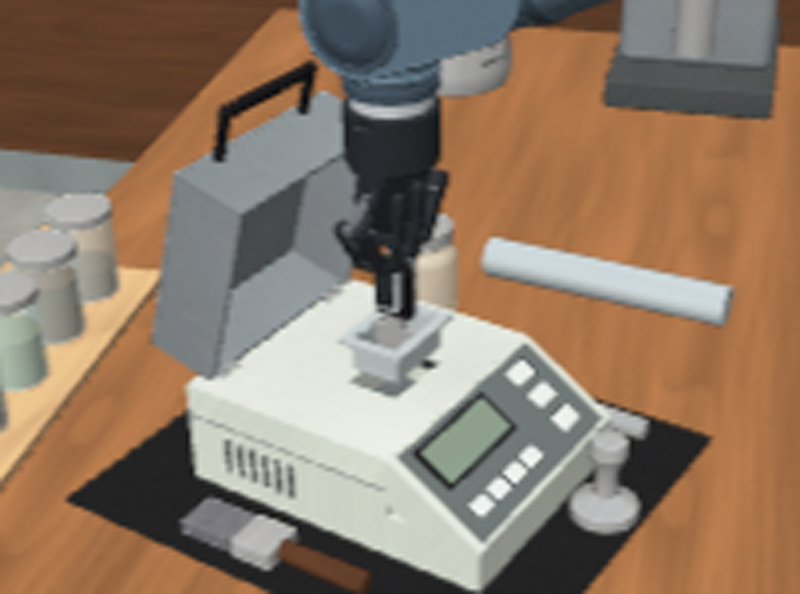

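The cell hangs clear with the dark well opening visible below it at (390,380). One last check: compare the flange corners with the prediction, then hand in.

```bash
python3 - <<'E'
from st import *
s=load('side4')
for z in(.035,.0446,.054):
    print(z,np.round((proj(s,[w+Rm@[x,y,z] for x in(.03,-.03) for y in(.0415,-.0415)])-[150,95])*3.96).tolist())
r=.2251
for k in(71,75,79):
    aa=np.radians(k+15.46);print(k,np.round((proj(s,[w+Rm@[.115-r*np.cos(aa),y,r*np.sin(aa)] for y in(.055,-.055)])-[150,95])*3.96).tolist())
E
```

```text
0.035 [[335.0, 347.0], [391.0, 303.0], [396.0, 368.0], [451.0, 323.0]]
0.0446 [[334.0, 337.0], [391.0, 294.0], [396.0, 358.0], [451.0, 313.0]]
0.054 [[334.0, 327.0], [391.0, 284.0], [396.0, 348.0], [451.0, 303.0]]
71 [[239.0, 116.0], [324.0, 70.0]]
75 [[223.0, 111.0], [308.0, 66.0]]
79 [[207.0, 108.0], [293.0, 63.0]]
```

```bash
python3 -c "
from plant import arm
print(arm.hand_in())"
```

```text
the job is handed in; nothing more can be done
None
```

I raised the hood by its bar to about 75° and let go. I then gripped the cell and rocked it left and right three times each, about 4° per side, one pair more than the four leans you listed. It came free of its seals, and I levelled it and lifted it clear. The job was handed in at about 16 s of the 58 s allowed, and the hand-in gives no verdict.

Last checks before hand-in:

- **Hood:** from the bar ends in the side view it stands at about 74–75°.
- **Cell:** level within 0.3° and within about 1 mm of the well's centre. Its underside is about 14.6 mm above the mouth by arm pose, or about 12 mm judged by eye from the flange corners in the side view; both are inside the limits.
- **Grip:** the fingers still hold at 12.8 mm opening. The wrist carries about 3.3 N against roughly 2 N for the cell, so nothing shows the cell touching the meter.
- **Meter and bench:** the meter stands on its mat, and the bystanders in view look where they were; I judged both by eye and did not measure them.

No check failed or disagreed beyond those few millimetres.

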